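# Open the glue press with its loose crank and pile the block

## Robot

A 7-joint arm with a two-finger parallel gripper is mounted at the origin on the work surface. World frame = base frame: x ahead of the robot, y to its left, z up, the work surface at z = 0. Lengths are in mm, angles in degrees, forces in N, time in s.
With the tool pointing down it reaches from about 400 to 900 mm from the base axis. Payload 5.5 kg.
Tool frame: the origin (TCP) lies at the centre of the arm's flange, where the gripper is bolted on; the fingertips stand 173 mm ahead of it and the grasp point (between the pads) lies 155 mm ahead of it; z points along the fingers, y is the direction in which the jaws open and shut (so a half turn about z gives the same grasp; the last joint's range is limited). The gripper opens to 85 mm and grips with 20 to 120 N. Pads are 22 mm wide; open, the fingers measure 114 mm over their backs; the gripper's body (76 mm by 85 mm) begins 54 mm behind the grasp point. The pads swing forward as they close: fully open they stand 13 mm farther back than shut.
Start: joints at [-53.044, 28.699, -24.465, 88.831, 12.651, 65.22, -12.049], TCP at [242.152, 603.207, 404.71] pointing down, gripper open.
Joint ranges: [-164.97, 164.97], [-17.58, 116.51], [-87.97, 89.64], [11.32, 138.91], [-80.73, 260.73], [10.89, 115.49], [-147.41, 147.41]. Speed limits (degrees/s): [147.25, 147.25, 180, 180, 180, 180, 180].

## Interface

Orientations are given as a 3x3 rotation matrix whose columns are the frame's x, y, z axes.
In Python, from workcell import robot, fingers, kinematics, viewer, status gives the robot as it stands. Calls block until the motion is done:
- robot.move_pose(position, orientation): joint-space move of the TCP to a pose.
- robot.move_linear(position, rotation=None, v=150, stop_force=None): straight line of the TCP; rotation=None keeps the orientation; v is the mean speed in mm/s. With stop_force (N) it stops when the force on the tool has changed by that much, and returns True; else False.
- robot.move_joints(angles): joint-space move.
- fingers.move_gripper(opening): finger opening in mm; the grip force is fixed at half the most; returns when the fingers have stopped.
- robot.hold(seconds).
- kinematics.inverse_kinematics(position, orientation): joint angles nearest the present ones, or None.
- viewer.snapshot(name): name is "scene" or "top"; returns the picture (480x640x3 uint8, blue, green, red); there is no depth.
- viewer.calibration(name): a dict with "K" (3x3 intrinsics, pixels), "extrinsics" (4x4, takes a point from camera to world coordinates). Camera axes: x right, y down, z forward; pixel columns grow to the right and rows downward; lengths in mm; the calibration is good to about 2 mm. A picture is of the moment at which its call begins. calibration takes no time and is no camera call.
A pose or a line that the arm cannot do raises robot.MotionError and nothing moves.
- robot.hand_in(): hands the job in, once; it reports no verdict.
Readings, each from a call of its own:
- status.read_t(): time.
- status.read_joint_positions(): joint angles.
- status.read_qvel(): joint speeds.
- status.read_tau(): joint torques, N m.
- status.read_tool_pos(): TCP position.
- status.read_orientation(): TCP orientation.
- status.read_wrist_force(): force on the tool from outside, world axes, zero at the start.
- status.read_ft_torque(): the same for the moment, N m.
- status.read_grip_width(): finger opening in mm.
Only numpy, scipy, OpenCV 4.12 (cv2) and the standard library are available. Lean on these libraries where they do the work, as an engineer would, in place of code of your own. Each camera call takes 0.05 s, during which the arm holds its last target.

## Task

The glue has set on the block clamped in the bench press. Fit the loose crank onto the square end of the press screw and wind the platen up about two full turns (anticlockwise seen from above), then draw the block out of the press and lay it, without dropping it, flat on the two battens on top of the pile, lengthways like the blocks below. Leave the crank sitting on the screw, and leave the other things on the bench where they are.

Things in the scene. Friction and masses are not known exactly. Their poses are not given: they have to be found in the camera images.
- press: Fixed grey glue press: low bed, two steel columns 200 mm apart along y, cross beam, upright screw through the beam's middle. Origin on the bench under the screw axis; x points from the open front (robot side, where the block sticks out) to the rear, z up. Bed 250 mm (y), from x = -80 to +65 mm, top 35 mm up. Beam 56 by 252 mm, 133 to 165 mm up, boss and nuts on it to 176 mm.
- screw_home (a point): Point on the press screw's axis where the crank hub's centre lies when the crank is fully home: 20 mm above the round collar (48 mm) the hub rests on, about 203 mm above the bench at the start. From the collar a steel square stands up, 20 mm across flats, 34 mm high, top 5 mm tapered. Point rises and turns with the screw; x, y are square to the flats. All four ways round fit.
- screw (a joint): Turning angle of the press screw (rad, growing anticlockwise seen from above); it raises the platen 10 mm a turn. Starts a little below 0, the platen pressing on the block; a stop ends it at 18.6 rad (just under 3 turns). Turning takes about 0.25 N m (3 to 4 N at the crank's handle); it stays where it is left.
- platen (a joint): Height of the platen above its clamping position (m): about 0 at the start, 0.020 after two turns. Platen 90 (x) by 136 (y) by 18 mm, centred on the screw.
- crank_hub (a point): Loose crank, 0.65 kg, dark steel, lying handle up: square hub 44 x 44 mm, 40 mm high, with an upright square hole (22 mm) through it, a flat arm (22 mm wide, 10 mm thick, level with the underside, reaching 93 mm from the hub's axis) and an upright handle. Point: hub's centre on the hole's axis, 20 mm above the underside. x along the arm to the handle, z up; hub sides square to x, y.
- crank_handle (a point): Middle of the crank's upright wooden handle, a sleeve 28 mm thick, 70 mm high, spinning freely on its pin; its axis lies 80 mm from the hub's along the crank's x. It reaches from 16 to 86 mm above the crank's underside (end nut to 90 mm); this point is 51 mm above it. The hub's top is 40 mm above the underside.
- block_center (a point): The glued-up pine block of three layers, 170 (x) by 50 (y) by 45 (z) mm, 0.2 kg: its centre, half-way up; x along its length. It lies lengthways in the press its far end under the platen, with about 60 mm sticking out in front of the bed, towards the robot.
- pile_top (a point): Middle of the pile's top. The fixed pile, 190 (x) by 150 (y) mm, left or right of the press: a plywood board, two finished blocks lying along x, and across them two pine battens (20 by 140 by 15 mm, along y, at x = -55 and +55 mm). The point is level with the battens' top, 98 mm above the bench, half-way between them; z up.
- hammer: Bystander: claw hammer, 300 mm long, lying on the bench; leave alone. Origin on the bench under its middle.
- screwdriver: Bystander: screwdriver, 210 mm long, lying; leave alone. Origin on the bench under its middle.
- glue_bottle: Bystander: white glue bottle, 64 mm thick and 170 mm high, standing; leave alone. Origin under its middle.
- try_square: Bystander: try square with wooden stock, 200 by 120 mm, 20 mm high, lying; leave alone. Origin on the bench near its middle.
- tape_measure: Bystander: tape measure, 66 by 34 by 66 mm, standing; leave alone. Origin under its middle.
- offcut: Bystander: pine offcut, 130 by 90 mm, 28 mm high; leave alone. Origin on the bench under its middle.
- bar_clamp: Bystander: steel bar clamp, 300 mm long, lying behind the press; leave alone. Origin on the bench under its bar.
Mind the look-alikes: they are no part of the job. Leave any blue or green look-alike of the part that bears crank_hub alone.

How it is judged (in metres and radians):
On the way, in this order (a step that is already met when the one before it is completed fails the run):
1. the crank is fitted fully home on the square end of the press screw (distance between crank_hub and screw_home below 0.005 m and angle between crank_hub's own z axis and vertical below 0.1 rad), for 0.2 s.
2. the platen is wound up at least 17 mm (1.7 turns) with the crank on the screw and the block still lying in the press (value of joint platen above 0.017 m and distance between crank_hub and screw_home below 0.01 m and distance of block_center from where it was at the start of the episode below 0.02 m), for 0.1 s.
At the end, for the whole second after the job is handed in: The block lies flat and at rest on both battens of the pile, its centre within 40 mm (lengthways) and 50 mm (sideways) of the pile's middle and its length within 17 degrees of the pile's; the platen is at least 16 mm up; the crank sits fully home on the screw (within 6 mm); nothing is held (z of block_center in the frame of pile_top between 0.017 and 0.028 m and x of block_center in the frame of pile_top between -0.04 and 0.04 m and y of block_center in the frame of pile_top between -0.05 and 0.05 m and angle between the x axis of block_center and the x axis of pile_top, either way round below 0.3 rad and angle between block_center's own z axis and vertical below 0.08 rad and distance between crank_hub and screw_home below 0.006 m and value of joint platen above 0.016 m and linear speed of block below 0.02 m/s); the robot touches nothing.
It fails at once if the block is dropped or thrown: it falls faster than 0.6 m/s with no finger on it (contact force between the fingers and block below 0.05 N and linear speed of block above 0.6 m/s).
It fails at once if a bystander (hammer, screwdriver, glue bottle, try square, tape measure, offcut or bar clamp) is shifted more than 40 mm (distance of any of hammer, screwdriver, glue_bottle, try_square, tape_measure, offcut, bar_clamp from where it was at the start of the episode above 0.04 m).
It also fails if it takes over 72 s, if anything falls off the work surface, if the arm or the gripper's body presses on something with over 40 N, if the wrist force passes 120 N, or if a joint passes its speed limit or range.

## Working session

There is one attempt and no reset: what is moved stays moved. The work goes in short steps, each a Python script; the robot and the scene stay as the last script left them, time stands still between calls to the robot, and variables do not carry over. Pictures are saved under pics/ and viewed, and the job is handed in when it is done.

```bash
ls; mkdir -p pics; cat > h.py <<'E'
import numpy as np, cv2
from workcell import robot, fingers, kinematics, viewer, status
def cal(n):
    c=viewer.calibration(n); return np.array(c["K"],float),np.array(c["extrinsics"],float)
def ray(n,uv):
    K,E=cal(n); d=E[:3,:3]@np.linalg.inv(K)@np.array([uv[0],uv[1],1.0]); return E[:3,3],d/np.linalg.norm(d)
def onplane(n,uv,z):
    o,d=ray(n,uv); return o+d*(z-o[2])/d[2]
def proj(n,p):
    K,E=cal(n); q=E[:3,:3].T@(np.array(p,float)-E[:3,3]); q=K@q; return q[:2]/q[2]
def tri(uv1,uv2):
    o1,d1=ray("scene",uv1);o2,d2=ray("top",uv2)
    t=np.linalg.lstsq(np.stack([d1,-d2],1),o2-o1,rcond=None)[0]
    a=o1+d1*t[0];b=o2+d2*t[1]; return (a+b)/2,np.linalg.norm(a-b)
E
python3 - <<'E'
from h import *
for n in("scene","top"):
    cv2.imwrite(f"pics/{n}0.png",viewer.snapshot(n)); K,E=cal(n); print(n,K.round(1).tolist(),E.round(3).tolist())
print(status.read_t(),status.read_orientation())
E
```

```text
pics
scene [[448.2, 0.0, 323.1], [0.0, 448.2, 240.4], [0.0, 0.0, 1.0]] [[0.749, 0.494, -0.441, 998.789], [0.662, -0.543, 0.517, -543.655], [0.016, -0.679, -0.734, 843.369], [0.0, 0.0, 0.0, 1.0]]
top [[459.6, 0.0, 323.3], [0.0, 459.6, 240.6], [0.0, 0.0, 1.0]] [[-0.012, -0.991, 0.131, 410.359], [-1.0, 0.011, -0.013, -23.646], [0.012, -0.132, -0.991, 1328.304], [0.0, 0.0, 0.0, 1.0]]
0.1 [[-9.28011386e-01  3.72551113e-01 -7.32310646e-04]
 [ 3.72551825e-01  9.28009988e-01 -1.61224121e-03]
 [ 7.89493364e-05 -1.76900187e-03 -9.99998432e-01]]
```

View pics/scene0.png

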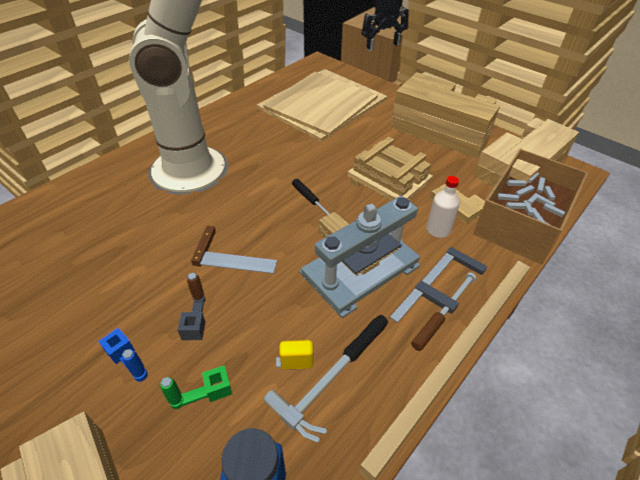

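View pics/top0.png

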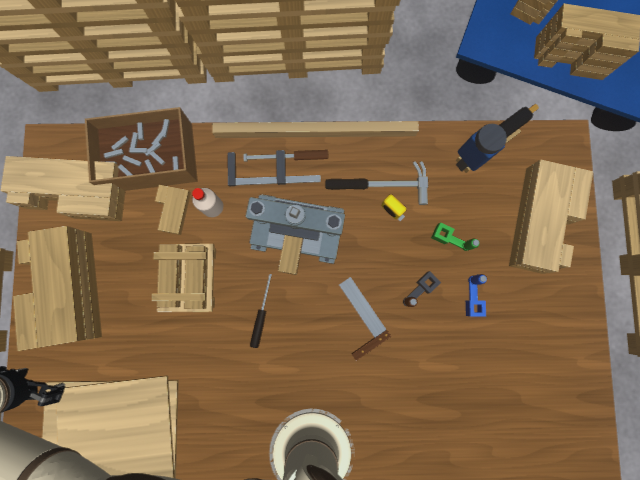

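Both views show the dark crank at top (428,282) with its handle at (411,301). The press is at about (295,220), the block's end at (291,255), and the pile at about (184,278). I'll zoom in on these.

```bash
python3 - <<'E'
from h import *
t=cv2.imread("pics/top0.png"); s=cv2.imread("pics/scene0.png")
def crop(im,x,y,w,h,k,f): cv2.imwrite(f,cv2.resize(im[y:y+h,x:x+w],None,fx=k,fy=k,interpolation=cv2.INTER_CUBIC))
crop(t,390,260,70,55,8,"pics/c_crank_t.png")
crop(t,240,185,110,95,7,"pics/c_press_t.png")
crop(t,145,235,80,85,7,"pics/c_pile_t.png")
crop(s,170,265,50,85,7,"pics/c_crank_s.png")
crop(s,295,180,130,140,4,"pics/c_press_s.png")
crop(s,340,130,100,80,6,"pics/c_pile_s.png")
E
```

```text
(no output)
```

View pics/c_crank_t.png

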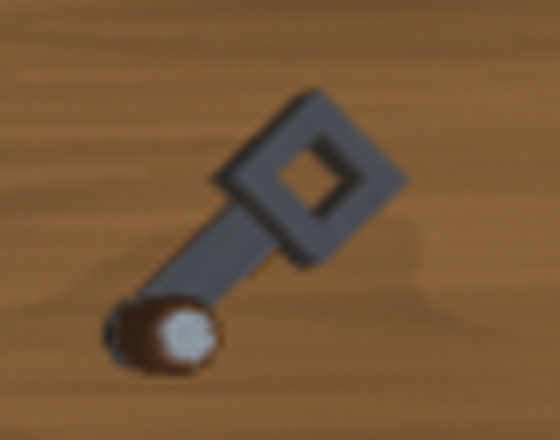

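View pics/c_press_t.png

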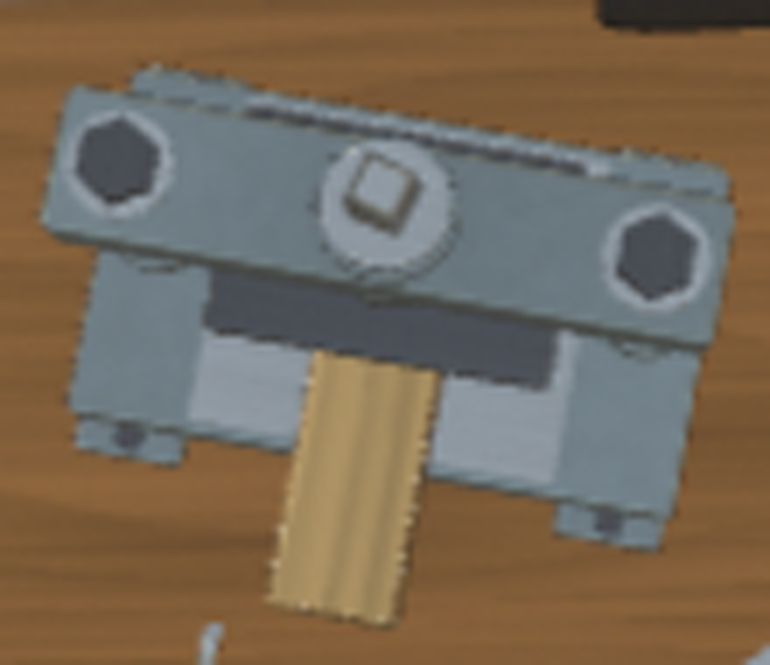

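View pics/c_pile_t.png

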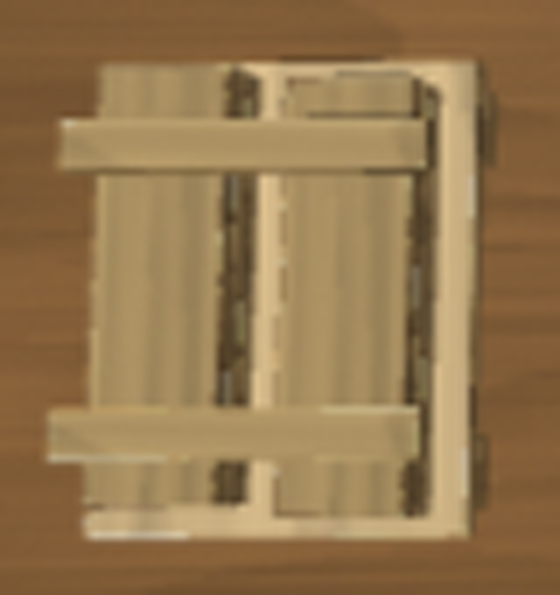

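View pics/c_crank_s.png

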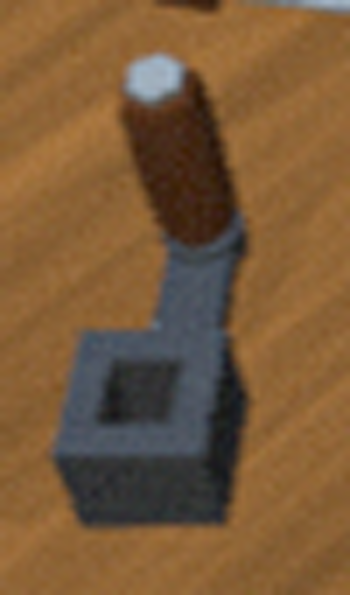

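View pics/c_press_s.png

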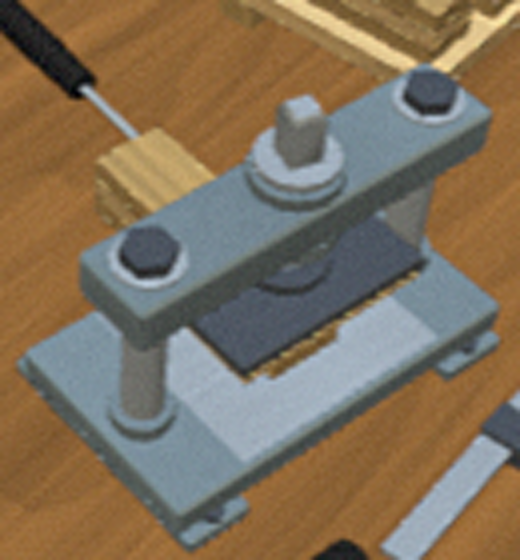

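View pics/c_pile_s.png

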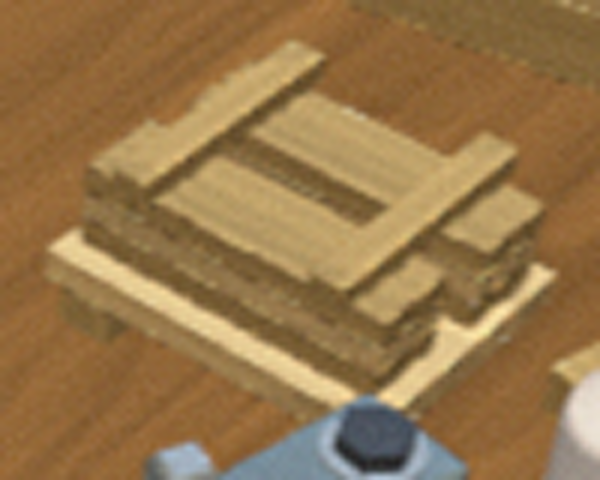

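```bash
python3 - <<'E'
from h import *
t=cv2.imread("pics/top0.png"); s=cv2.imread("pics/scene0.png")
def crop(im,x,y,w,h,k):
    c=cv2.resize(im[y:y+h,x:x+w],None,fx=k,fy=k,interpolation=cv2.INTER_CUBIC)
    for i in range(0,w,5): cv2.putText(c,str(x+i),(i*k+k//2,8),0,.3,(0,0,255)); cv2.line(c,(i*k+k//2,10),(i*k+k//2,16),(0,0,255))
    for i in range(0,h,5): cv2.putText(c,str(y+i),(0,i*k+k//2),0,.3,(0,0,255)); cv2.line(c,(22,i*k+k//2),(28,i*k+k//2),(0,0,255))
    return c
def pad(c): o=np.zeros((560,390,3),np.uint8); o[:c.shape[0],:c.shape[1]]=c[:560,:390]; return o
cv2.imwrite("pics/z_square.png",np.hstack([pad(crop(t,283,202,24,24,16)),pad(crop(s,355,200,30,38,13))]))
cv2.imwrite("pics/z_crank.png",np.hstack([pad(crop(t,403,268,38,42,10)),pad(crop(s,174,270,38,75,10)[:]) if 0 else pad(crop(s,174,270,38,70,8))]))
E
```

```text
(no output)
```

View pics/z_square.png

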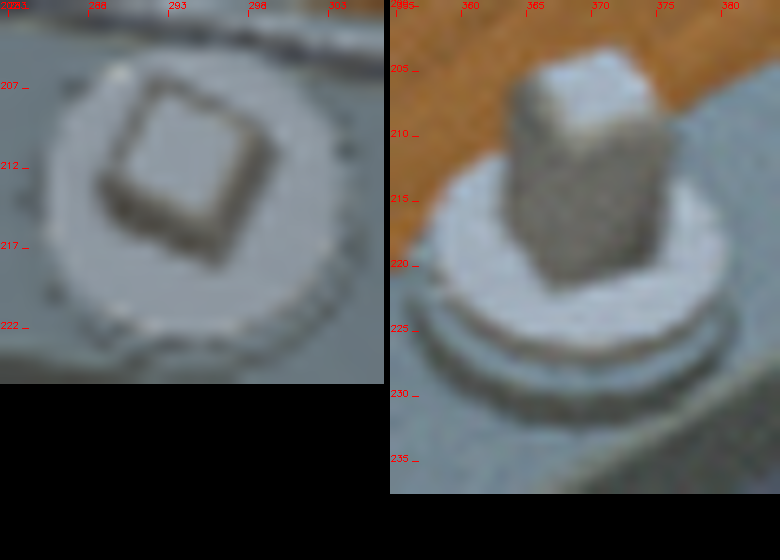

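View pics/z_crank.png

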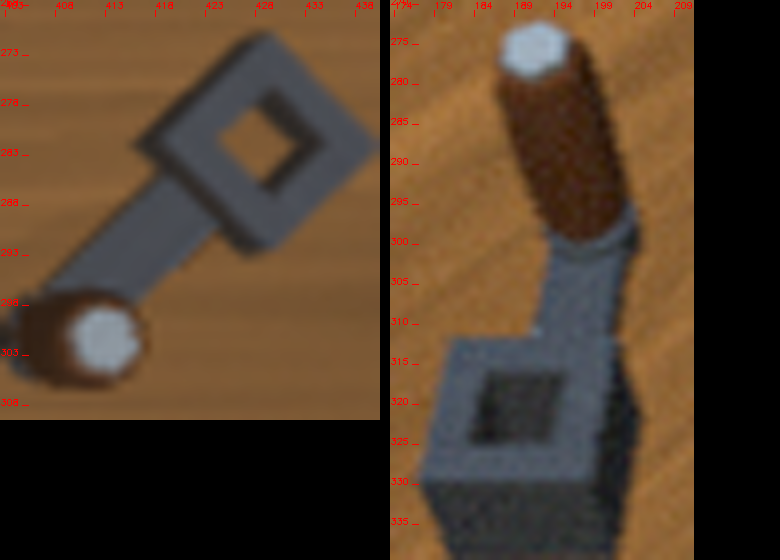

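```bash
python3 - <<'E'
from h import *
def P(n,x0,y0,k,u,v): return (x0+(u+.5)/k-.5, y0+(v+.5)/k-.5)
def T(u,v,k,x0,y0): return P(0,x0,y0,k,u,v)
# crank
h_t=T(268,143,10,403,268); h_s=T(129,408,8,174,270)
print("hub",onplane("top",h_t,40).round(1),onplane("scene",h_s,40).round(1),tri(h_s,h_t))
n_t=T(105,340,10,403,268); n_s=T(145,48,8,174,270)
print("nut",onplane("top",n_t,89).round(1),onplane("scene",n_s,89).round(1),tri(n_s,n_t))
a=onplane("top",n_t,89)-onplane("top",h_t,40); print("yaw top",np.degrees(np.arctan2(a[1],a[0])),np.hypot(a[0],a[1]))
a=onplane("scene",n_s,89)-onplane("scene",h_s,40); print("yaw sc",np.degrees(np.arctan2(a[1],a[0])),np.hypot(a[0],a[1]))
def quad(n,pts,z):
    q=np.array([onplane(n,p,z)[:2] for p in pts]); print(n,q.round(1).tolist(),"c",q.mean(0).round(1))
    for i in range(4):
        e=q[(i+1)%4]-q[i]; print("   edge",np.hypot(*e).round(1),(np.degrees(np.arctan2(e[1],e[0]))%90).round(1))
quad("top",[T(u,v,10,403,268) for u,v in[(157,143),(263,33),(378,143),(264,256)]],40)
quad("scene",[T(u-390,v,8,174,270) for u,v in[(452,338),(612,338),(597,480),(420,480)]],40)
print("SQUARE")
quad("top",[T(u,v,16,283,202) for u,v in[(165,90),(238,125),(205,212),(130,172)]],217)
quad("scene",[T(u,v,13,355,200) for u,v in[(145,75),(220,47),(265,105),(190,135)]],217)
c=T(193,193,16,283,202); print("collar",onplane("top",c,183).round(1))
print(tri(T(205,88,13,355,200),T(184,150,16,283,202)))
print("PRESS beam nuts top")
for z in(170,176):
  l=onplane("top",T(118,162,7,240,185),z);r=onplane("top",T(657,257,7,240,185),z)
  d=l-r; print(z,l.round(1),r.round(1),((l+r)/2).round(1),np.hypot(d[0],d[1]),"yaw",np.degrees(np.arctan2(-d[0],d[1])))
l=(295+430/4-.4,180+92/4-.4);r=(295+148/4-.4,180+250/4-.4)
l,r=onplane("scene",l,176),onplane("scene",r,176);d=l-r;print("scene",((l+r)/2).round(1),np.hypot(d[0],d[1]),"yaw",np.degrees(np.arctan2(-d[0],d[1])))
print("BLOCK")
b=[onplane("top",T(u,v,7,240,185),80) for u,v in[(268,600),(396,625),(438,375),(315,350)]]
for p in b: print(p.round(1))
e=(b[3]-b[0]);print(np.degrees(np.arctan2(e[1],e[0]))); e=(b[2]-b[1]);print(np.degrees(np.arctan2(e[1],e[0]))); print(np.linalg.norm(b[0]-b[1]))
print("PILE")
bat=[[(60,120),(427,120),(427,168),(60,168)],[(48,410),(418,410),(418,460),(48,460)]]
cs=[]
for q in bat:
    w=np.array([onplane("top",T(u,v,7,145,235),98) for u,v in q]); cs.append(w.mean(0)); d=w[0]-w[1];print(w.round(1).tolist(),w.mean(0).round(1),np.linalg.norm(d),np.degrees(np.arctan2(-d[0],d[1])))
d=cs[0]-cs[1];print("pile",((cs[0]+cs[1])/2).round(1),np.linalg.norm(d),np.degrees(np.arctan2(d[1],d[0])))
E
```

```text
hub [ 461.5 -336.4   40. ] [ 461.5 -335.6   40. ] (array([ 461.63428332, -335.98708235,   40.60080756]), np.float64(0.7238620089147285))
nut [ 407.4 -278.5   89. ] [ 406.7 -276.7   89. ] (array([ 407.73693307, -277.70352498,   90.80176365]), np.float64(1.053225250428869))
yaw top 133.00453870073525 79.20769647664886
yaw sc 132.93651711871007 80.42827901102586
top [[461.8, -305.3], [492.3, -336.3], [461.1, -367.4], [430.0, -334.0]] c [ 461.3 -335.7]
   edge 43.5 44.4
   edge 44.0 44.8
   edge 45.6 43.0
   edge 42.8 42.1
scene [[430.8, -334.1], [462.1, -305.8], [493.8, -335.5], [460.2, -365.7]] c [ 461.7 -335.3]
   edge 42.1 42.1
   edge 43.4 46.9
   edge 45.1 42.0
   edge 43.2 42.9
SQUARE
top [[641.5, 35.6], [636.0, 24.4], [622.4, 29.5], [628.8, 41.0]] c [632.2  32.6]
   edge 12.5 63.5
   edge 14.5 69.3
   edge 13.1 61.0
   edge 13.9 67.0
scene [[622.4, 30.3], [627.2, 43.6], [640.7, 37.6], [636.1, 24.1]] c [631.6  33.9]
   edge 14.1 70.1
   edge 14.7 66.0
   edge 14.2 71.3
   edge 15.0 65.7
collar [632.  33. 183.]
(array([632.01114621,  32.77022186, 218.45797455]), np.float64(0.46454365467428166))
PRESS beam nuts top
170 [650.8 131.3 170. ] [613.5 -65.5 170. ] [632.1  32.9 170. ] 200.32244993544143 yaw -10.723053620744945
176 [649.5 130.5 176. ] [612.5 -65.3 176. ] [631.   32.6 176. ] 199.28478204153626 yaw -10.723053620744924
scene [632.9  31.9 176. ] 198.46290703575815 yaw -11.033536805458452
BLOCK
[495.9  84.1  80. ]
[485.7  34.6  80. ]
[583.3  17.7  80. ]
[593.7  65.8  80. ]
-10.60923729822663
-9.801480703315885
50.59189446403377
PILE
[[548.3, 416.5, 98.0], [546.8, 276.4, 98.0], [528.3, 276.0, 98.0], [529.8, 415.8, 98.0]] [538.3 346.2  98. ] 140.11337609074693 -0.6251296760171375
[[438.0, 417.0, 98.0], [436.3, 277.4, 98.0], [417.5, 277.0, 98.0], [419.2, 416.3, 98.0]] [427.7 346.9  98. ] 139.59527056108956 -0.6847471933530461
pile [483.  346.5  98. ] 110.57138082918286 -0.3955346205911941
```

```bash
cat >> h.py <<'E'
def R(psi):
    a=np.radians(psi);c,s=np.cos(a),np.sin(a); return np.array([[-s,c,0],[c,s,0],[0,0,-1.]])
E
python3 - <<'E'
from h import *
for nm,p in(("hub",[461.5,-336,180]),("hubup",[461.5,-336,420]),("screw",[632,33,207+155]),("screwhi",[632,33,420]),("blk",[536,51,217]),("pile",[443,346,280])):
    print(nm)
    for psi in range(-180,180,30):
        q=kinematics.inverse_kinematics(p,R(psi)); print(psi,None if q is None else np.round(q,1).tolist())
E
```

```text
hub
-180 [-11.1, 59.5, 64.4, 110.0, -65.8, 58.4, -95.1]
-150 [4.1, 43.6, 38.9, 109.6, -40.7, 41.6, -82.8]
-120 [4.1, 43.6, 38.9, 109.6, -40.7, 41.6, -52.8]
-90 [-8.2, 54.7, 58.6, 110.0, -60.3, 53.3, -8.5]
-60 [-6.5, 52.5, 55.5, 109.9, -57.3, 51.0, 19.5]
-30 [-3.2, 49.0, 50.0, 109.8, -51.9, 47.3, 45.7]
0 [5.2, 42.9, 37.3, 109.6, -39.0, 40.9, 65.8]
30 [23.6, 37.3, 12.5, 108.9, -13.2, 35.2, 74.5]
60 [29.0, 36.7, 5.6, 108.8, -5.9, 34.8, 98.3]
90 [26.7, 36.9, 8.6, 108.8, -9.0, 34.9, 131.0]
120 [70.3, 48.4, -49.8, 107.3, 49.4, 48.8, 114.6]
150 [-15.7, 72.6, 77.1, 110.1, -77.5, 72.4, -119.4]
hubup
-180 [-19.0, 39.9, 77.9, 101.8, -41.0, 73.2, -110.5]
-150 [-6.5, 24.7, 52.0, 101.6, -21.4, 64.3, -97.5]
-120 [2.6, 21.1, 39.1, 101.3, -14.8, 62.8, -73.4]
-90 [0.5, 21.7, 41.9, 101.4, -16.1, 63.0, -42.2]
-60 [1.5, 21.4, 40.5, 101.3, -15.4, 62.9, -12.8]
-30 [3.0, 21.0, 38.5, 101.3, -14.5, 62.8, 16.4]
0 [2.1, 21.2, 39.7, 101.3, -15.1, 62.8, 46.8]
30 [6.2, 20.2, 34.2, 101.2, -12.6, 62.5, 74.6]
60 [5.0, 20.5, 35.8, 101.2, -13.3, 62.6, 105.3]
90 [4.2, 20.7, 36.8, 101.3, -13.8, 62.6, 135.7]
120 [84.9, 37
[... 1744 characters left out ...]

120 [8.2, 32.3, -20.5, 112.3, 17.6, 38.4, 96.7]
150 [12.3, 33.3, -25.8, 112.1, 22.1, 39.4, 122.9]
pile
-180 [-8.4, 33.4, -42.0, 107.0, 28.4, 50.6, 115.7]
-150 [-3.9, 35.9, -48.6, 106.8, 33.6, 52.7, 141.7]
-120 [-91.2, 56.8, 77.4, 109.6, -60.9, 69.2, -110.7]
-90 [-49.6, 27.1, 11.1, 108.4, -7.1, 45.2, -124.6]
-60 [-44.6, 26.8, 4.9, 108.2, -3.1, 45.1, -98.1]
-30 [-40.0, 26.8, -0.9, 108.1, 0.6, 45.1, -71.2]
0 [-34.8, 27.0, -7.4, 107.9, 4.7, 45.4, -44.8]
30 [-30.4, 27.4, -13.0, 107.7, 8.3, 45.8, -17.8]
60 [-26.0, 28.0, -18.5, 107.6, 11.9, 46.3, 9.2]
90 [-21.8, 28.9, -24.0, 107.4, 15.6, 46.9, 36.1]
120 [-17.8, 29.9, -29.2, 107.3, 19.2, 47.8, 63.2]
150 [-13.1, 31.4, -35.5, 107.1, 23.6, 49.0, 89.5]
```

```bash
cat > p1.py <<'E'
from h import *
import json
# save winding posture seeds (psi=0) at heights
d={}
for z in (345,355,365,375,385,395,410,420,430,440):
    q=kinematics.inverse_kinematics([632,33,z],R(0)); d[z]=list(map(float,q))
json.dump(d,open("seed.json","w")); print(d[365],d[440])
t=status.read_t
robot.move_pose([480,60,430],R(43)); print(t())
robot.move_pose([461.5,-336,320],R(43)); print(t(),np.round(status.read_joint_positions(),1))
robot.move_linear([461.5,-336,181],v=200); print(t())
cv2.imwrite("pics/t1.png",viewer.snapshot("top")); cv2.imwrite("pics/s1.png",viewer.snapshot("scene"))
print(status.read_wrist_force())
E
python3 p1.py; python3 - <<'E'
import cv2,numpy as np
t=cv2.imread("pics/t1.png")[240:340,380:500];s=cv2.imread("pics/s1.png")[230:360,140:260]
cv2.imwrite("pics/v1.png",np.hstack([cv2.resize(t,(400,333)),cv2.resize(s,(400,433))[:333]]))
E
```

```text
[-7.058780404132377, 27.146949182449973, 2.2070410400205707, 94.3754398104091, -1.1808440023771158, 58.50029180766576, -4.477618835239424] [-6.190272074002992, 23.23970437618208, 1.033895454316017, 89.97286806557516, -0.44385331586609345, 66.7914323262807, -5.065332262888457]
2.225
3.75 [ 21.9  24.8  14.3 105.8  -7.8  50.3  83.1]
4.5917
[-0.15699967  0.06407626  0.31297851]
```

View pics/v1.png

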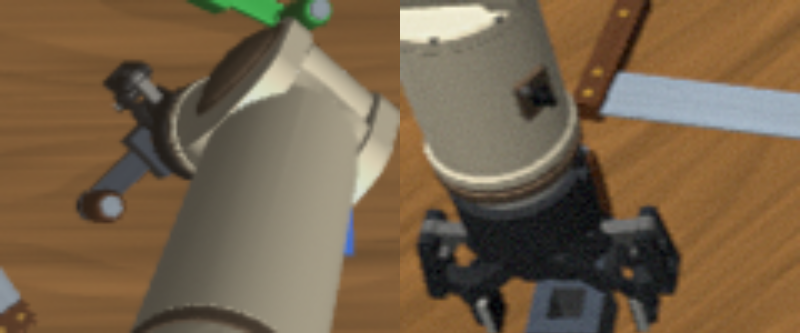

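```bash
cat > p2.py <<'E'
from h import *
import json
d=json.load(open("seed.json")); t=status.read_t
fingers.move_gripper(30); print(t(),status.read_grip_width())
robot.move_linear([461.5,-336,420],v=250); print(t(),status.read_wrist_force().round(2) if hasattr(status.read_wrist_force(),'round') else status.read_wrist_force())
q=list(d["430"]); q[6]-=113; robot.move_joints(q); print(t(),status.read_tool_pos())
cv2.imwrite("pics/t2.png",viewer.snapshot("top")); cv2.imwrite("pics/s2.png",viewer.snapshot("scene"))
E
python3 p2.py; python3 - <<'E'
import cv2,numpy as np
t=cv2.imread("pics/t2.png")[150:270,230:350];s=cv2.imread("pics/s2.png")[100:260,300:460]
cv2.imwrite("pics/v2.png",np.hstack([cv2.resize(t,(400,400)),cv2.resize(s,(400,400))]))
E
```

```text
5.1583 43.37192307761731
6.2667 [-0.76  0.06 -5.77]
9.1833 [631.99248597  32.45735118 429.88373632]
```

View pics/v2.png

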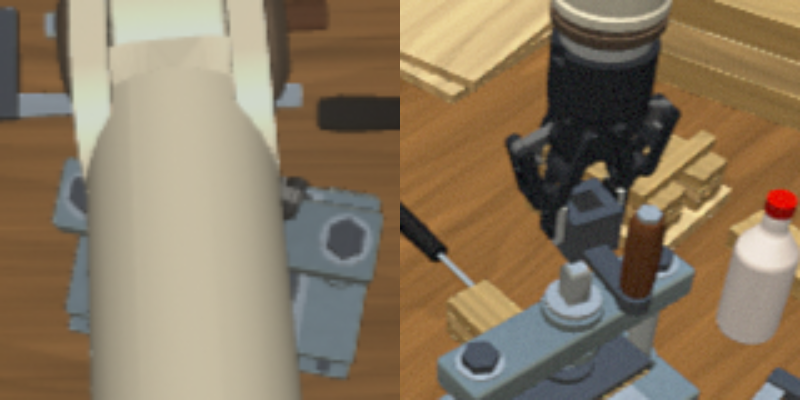

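```bash
python3 - <<'E'
from h import *
s=cv2.imread("pics/s2.png")
x,y,w,h,k=355,165,60,75,8
c=cv2.resize(s[y:y+h,x:x+w],None,fx=k,fy=k,interpolation=cv2.INTER_CUBIC)
pz=np.clip(c.astype(float)*1.7,0,255).astype(np.uint8)
cv2.imwrite("pics/z2.png",pz)
for p in ([632,32.5,289],):
    u=proj("scene",p); print(u,(u-[x,y]+.5)*k-.5)
a=np.radians(-23); n=np.array([632+80*np.cos(a),32.5+80*np.sin(a),249+89]); u=proj("scene",n); print("nut",n,u,(u-[x,y]+.5)*k-.5)
E
```

```text
[373.51301175 179.57079825] [151.604094   120.06638599]
nut [705.64038828   1.24150972 338.        ] [399.20310652 184.50591149] [357.12485213 159.54729194]
```

View pics/z2.png

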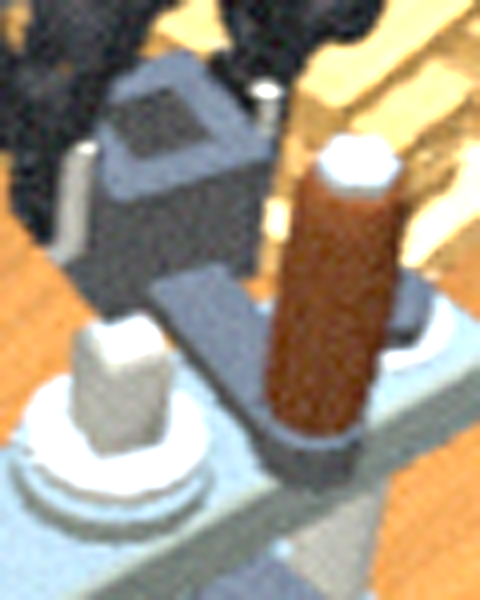

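```bash
cat > p3.py <<'E'
from h import *
t=status.read_t
robot.move_linear([632,33,402],v=150); f0=np.array(status.read_wrist_force()); print(t(),f0.round(2))
r=robot.move_linear([632,33,363],v=40,stop_force=12)
print(t(),r,np.round(status.read_tool_pos(),2),(np.array(status.read_wrist_force())-f0).round(2),np.round(status.read_ft_torque(),2))
cv2.imwrite("pics/s3.png",viewer.snapshot("scene"))
E
python3 p3.py; python3 - <<'E'
import cv2,numpy as np
s=cv2.imread("pics/s3.png")[140:260,310:440]
cv2.imwrite("pics/v3.png",cv2.resize(s,None,fx=5,fy=5,interpolation=2))
E
```

```text
9.6167 [-1.16 -0.19 -5.13]
10.075 True [631.84  33.55 392.88] [1.66 0.34 7.99] [0.01 0.1  0.02]
```

View pics/v3.png

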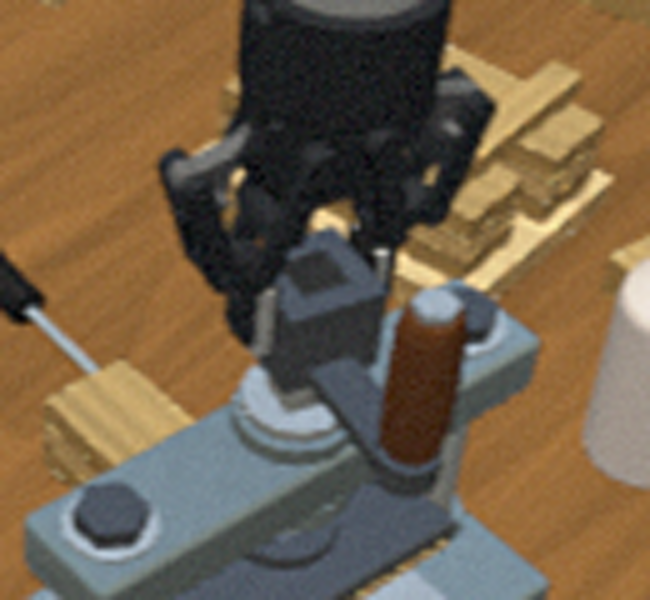

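```bash
cat > p4.py <<'E'
from h import *
t=status.read_t
ok=False
for dx,dy,dp in [(1.2,0,0),(1.2,0,3),(1.2,0,-3),(2.4,0,0),(1.2,1.2,0),(1.2,-1.2,0),(-1,0,0)]:
    p=[632+dx,33+dy]
    robot.move_linear(p+[394.5],R(-113+dp),v=40); f0=np.array(status.read_wrist_force())
    r=robot.move_linear(p+[363],v=40,stop_force=15)
    tp=status.read_tool_pos()
    print(dx,dy,dp,round(t(),2),r,np.round(tp,2),(np.array(status.read_wrist_force())-f0).round(2),np.round(status.read_ft_torque(),2))
    if tp[2]<375: ok=True;break
cv2.imwrite("pics/s4.png",viewer.snapshot("scene"))
E
python3 p4.py; python3 - <<'E'
import cv2,numpy as np
s=cv2.imread("pics/s4.png")[140:260,310:440]
cv2.imwrite("pics/v4.png",cv2.resize(s,None,fx=5,fy=5,interpolation=2))
E
```

```text
1.2 0 0 10.68 True [632.63  33.68 392.84] [ 3.   -2.63  3.95] [0.02 0.29 0.06]
1.2 0 3 11.24 True [632.94  33.37 392.35] [ 3.04 -1.5   2.35] [-0.02  0.22  0.01]
1.2 0 -3 11.8 True [632.99  33.36 392.4 ] [0.41 0.16 6.67] [0.07 0.49 0.  ]
2.4 0 0 12.39 True [633.97  33.47 392.1 ] [ 4.92 -1.55  2.4 ] [0.03 0.33 0.03]
1.2 1.2 0 13.33 True [632.37  34.67 365.07] [-0.92 -0.26 10.86] [-0.05  0.17  0.01]
```

View pics/v4.png

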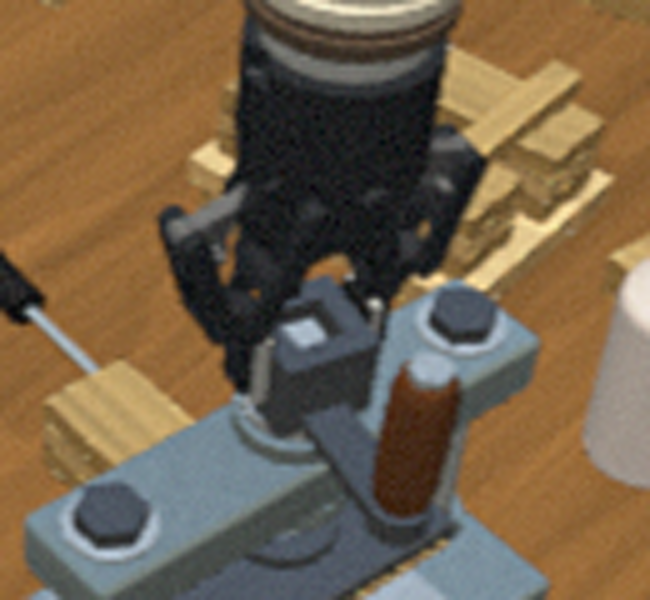

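```bash
cat > p5.py <<'E'
from h import *
t=status.read_t
fingers.move_gripper(60); robot.hold(0.2)
robot.move_linear([632.4,34.3,364.0],R(-113),v=40)
fingers.move_gripper(30); print(t(),status.read_grip_width(),np.round(status.read_wrist_force(),2),np.round(status.read_joint_positions(),1))
q=np.array(kinematics.inverse_kinematics([632.4,34.3,364+10*255/360],R(-113)),float); q[6]+=255; print(q.round(1))
# try in two parts: first 40 deg
q0=np.array(status.read_joint_positions(),float)
robot.move_joints((q0+(q-q0)*40/255).tolist()); print(t(),np.round(status.read_wrist_force(),2),np.round(status.read_ft_torque(),2),np.round(status.read_tool_pos(),1))
cv2.imwrite("pics/s5.png",viewer.snapshot("scene"))
E
python3 p5.py; python3 - <<'E'
import cv2,numpy as np
s=cv2.imread("pics/s5.png")[140:260,310:440]
cv2.imwrite("pics/v5.png",cv2.resize(s,None,fx=5,fy=5,interpolation=2))
E
```

```text
14.425 42.899398538850065 [-1.89  0.42  1.05] [  -6.3   27.2    1.1   94.3   -0.6   58.4 -118.1]
[ -6.3  26.8   1.1  94.   -0.6  59.2 136.9]
15.1333 [ 1.25  2.2  -2.26] [ 0.36 -0.48  0.  ] [632.6  34.9 365.2]
```

View pics/v5.png

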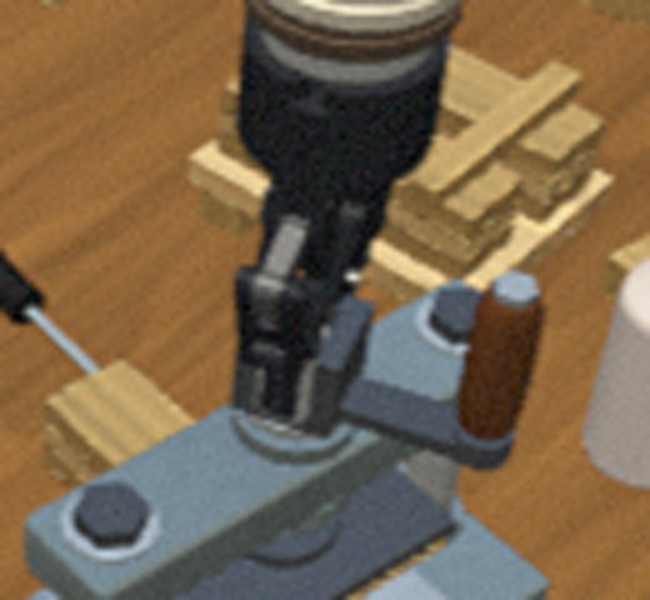

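```bash
cat > p6.py <<'E'
from h import *
t=status.read_t
X,Y=632.4,34.3
tot=40.; psi=-113+40.
def stroke(deg):
    global tot,psi
    q=np.array(kinematics.inverse_kinematics([X,Y,364+10*(tot+deg)/360],R(psi)),float); q[6]+=deg
    robot.move_joints(q.tolist()); tot+=deg; psi+=deg
    print("stroke",tot,round(t(),2),np.round(status.read_wrist_force(),1),np.round(status.read_ft_torque(),2),np.round(status.read_tool_pos(),1))
def regrip(back=180):
    global psi
    z=364+10*tot/360
    fingers.move_gripper(80)
    robot.move_linear([X,Y,z+20],R(psi),v=120)
    q=np.array(status.read_joint_positions(),float); q[6]-=back; robot.move_joints(q.tolist()); psi-=back
    robot.move_linear([X,Y,z],R(psi),v=120)
    fingers.move_gripper(30); print("grip",round(t(),2),status.read_grip_width())
stroke(215); regrip(); stroke(180)
cv2.imwrite("pics/s6.png",viewer.snapshot("scene"))
print(tot,psi)
E
python3 p6.py; python3 - <<'E'
import cv2,numpy as np
s=cv2.imread("pics/s6.png")[140:290,290:440]
cv2.imwrite("pics/v6.png",cv2.resize(s,None,fx=4,fy=4,interpolation=2))
E
```

```text
stroke 255.0 18.32 [-6.1  0.8  4. ] [-0.03  1.09 -0.28] [631.1  33.5 371.1]
grip 22.48 43.7166177811421
stroke 435.0 25.13 [-8.9 -0.3  8.7] [-0.09  1.55 -0.2 ] [631.3  33.9 377.1]
435.0 142.0
```

View pics/v6.png

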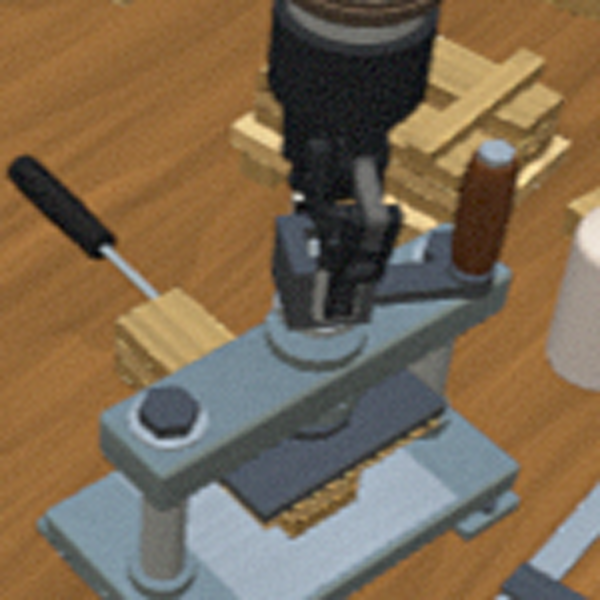

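```bash
sed -e 's/^stroke(215).*/regrip(); stroke(180); regrip(); stroke(105)/' -e 's/^X,Y=.*/X,Y=631.8,34.0/' -e 's/^tot=40.*/tot=435.; psi=142./' -e 's/s6.png/s7.png/' p6.py > p7.py
cat >> p7.py <<'E'
fingers.move_gripper(80); robot.hold(0.1)
robot.move_linear([X,Y,364+20+40],v=150); print(t(),np.round(status.read_joint_positions(),1))
cv2.imwrite("pics/s7b.png",viewer.snapshot("scene"))
E
python3 p7.py; python3 - <<'E'
import cv2,numpy as np
s=[cv2.resize(cv2.imread(f"pics/{n}.png")[140:290,290:430],None,fx=2.8,fy=2.8,interpolation=2) for n in("s7","s7b")]
cv2.imwrite("pics/v7.png",np.hstack(s))
E
```

```text
grip 29.35 43.939434298425844
stroke 615.0 32.0 [-2.9  1.1  5.8] [ 0.17  0.96 -0.27] [631.5  34.5 382. ]
grip 36.16 44.50978171528134
stroke 720.0 37.77 [-5.1  1.6  7. ] [ 0.21  1.15 -0.18] [631.3  34.5 385. ]
720.0 67.0
38.775 [-6.4 23.9  1.2 91.  -0.5 65.  61.9]
```

View pics/v7.png

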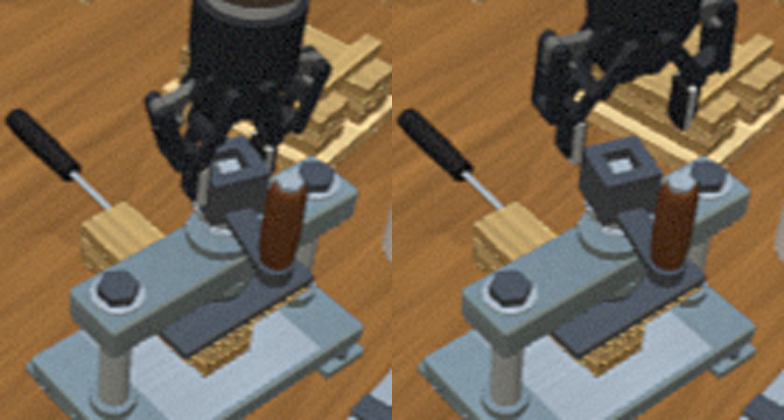

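```bash
cat > p8.py <<'E'
from h import *
t=status.read_t
robot.move_linear([534,51.4,424],R(79.5),v=200)
robot.move_linear([534,51.4,217],v=200); print(t(),np.round(status.read_wrist_force(),1))
cv2.imwrite("pics/s8.png",viewer.snapshot("scene")); cv2.imwrite("pics/t8.png",viewer.snapshot("top"))
E
python3 p8.py; python3 - <<'E'
import cv2,numpy as np
a=cv2.resize(cv2.imread("pics/s8.png")[120:300,250:430],(400,400),interpolation=2)
b=cv2.resize(cv2.imread("pics/t8.png")[170:290,230:350],(400,400),interpolation=2)
cv2.imwrite("pics/v8.png",np.hstack([a,b]))
E
```

```text
40.6583 [ 0.7 -0.2  0.3]
```

View pics/v8.png

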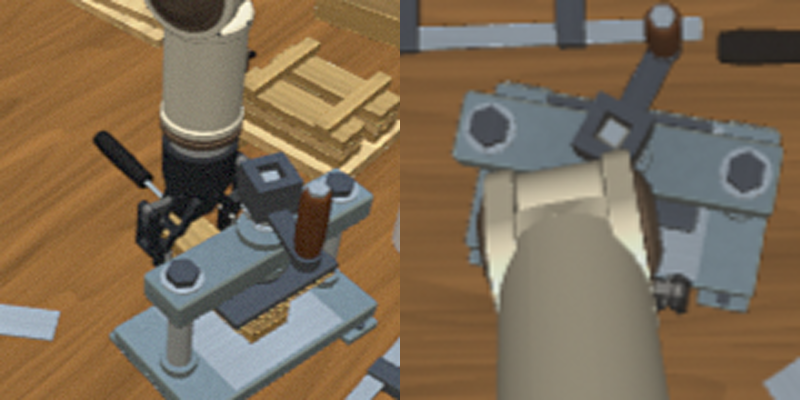

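```bash
cat > p9.py <<'E'
from h import *
t=status.read_t
print("nut",tri((393.9,204.0),(308.4,174.9)))
u=np.array([np.cos(np.radians(-10.4)),np.sin(np.radians(-10.4))])
fingers.move_gripper(40); print(t(),status.read_grip_width())
robot.move_linear([534,51.4,224],v=60); print(np.round(status.read_wrist_force(),2))
p=np.array([534,51.4])-115*u
robot.move_linear([p[0],p[1],224],v=120); print(t(),np.round(status.read_tool_pos(),1),np.round(status.read_wrist_force(),2))
robot.move_linear([p[0],p[1],340],v=150); print(t())
cv2.imwrite("pics/s9.png",viewer.snapshot("scene")); cv2.imwrite("pics/t9.png",viewer.snapshot("top"))
E
python3 p9.py; python3 - <<'E'
import cv2,numpy as np
a=cv2.resize(cv2.imread("pics/s9.png")[80:280,200:400],(400,400),interpolation=2)
b=cv2.resize(cv2.imread("pics/t9.png")[170:320,230:380],(400,400),interpolation=2)
cv2.imwrite("pics/v9.png",np.hstack([a,b]))
E
```

```text
nut (array([702.83932069,  -3.60997703, 293.18995129]), np.float64(3.550661099282466))
41.1333 49.242055746926766
[-0.69 -0.28 -1.62]
42.5083 [421.8  72.1 224.2] [ 0.44  0.05 -2.93]
43.4333
```

View pics/v9.png

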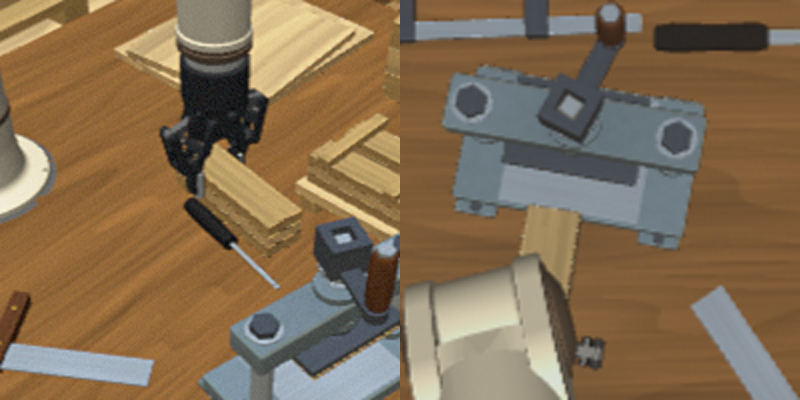

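```bash
python3 - <<'E'
from h import *
u=np.array([np.cos(np.radians(-10.4)),np.sin(np.radians(-10.4))]);v=np.array([-u[1],u[0]])
g=np.array([420.9,72.2])
for s in(1,-1):
    for z in (202.5,192.5,157.5):
        p=g+u*127+v*25*s; print(s,z,((proj("scene",[*p,z])-[200,80]+.5)*2-.5).round(1))
E
python3 - <<'E'
import cv2
cv2.imwrite("pics/v9c.png",cv2.resize(cv2.imread("pics/s9.png")[145:215,290:360],(700,700)[:2] and (590,590),interpolation=2))
E
```

```text
1 202.5 [303.2 210.8]
1 192.5 [302.6 217.8]
1 157.5 [300.7 241.3]
-1 202.5 [267.9 229. ]
-1 192.5 [267.6 236. ]
-1 157.5 [266.6 259.5]
```

View pics/v9c.png

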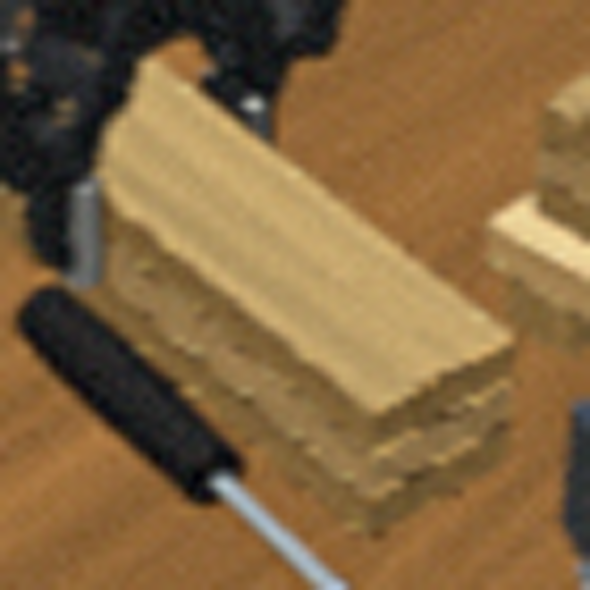

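The far top corner is within 1 px of where a level block should show, so the block is held level. Next I place it.

```bash
cat > p10.py <<'E'
from h import *
t=status.read_t
robot.move_linear([441,346.8,345],R(89.5),v=180); print(t(),np.round(status.read_tool_pos(),1))
robot.move_linear([441,346.8,292],v=120)
r=robot.move_linear([441,346.8,277],v=25,stop_force=5); print(t(),r,np.round(status.read_tool_pos(),1),np.round(status.read_wrist_force(),1))
cv2.imwrite("pics/s10.png",viewer.snapshot("scene")); cv2.imwrite("pics/t10.png",viewer.snapshot("top"))
E
python3 p10.py; python3 - <<'E'
import cv2,numpy as np
a=cv2.resize(cv2.imread("pics/s10.png")[100:220,320:440],(400,400),interpolation=2)
b=cv2.resize(cv2.imread("pics/t10.png")[220:340,130:250],(400,400),interpolation=2)
cv2.imwrite("pics/v10.png",np.hstack([a,b]))
E
```

```text
45.2167 [441.3 345.6 344.9]
46.2917 True [441.2 346.9 281.1] [ 0.7 -0.2  4.8]
```

View pics/v10.png

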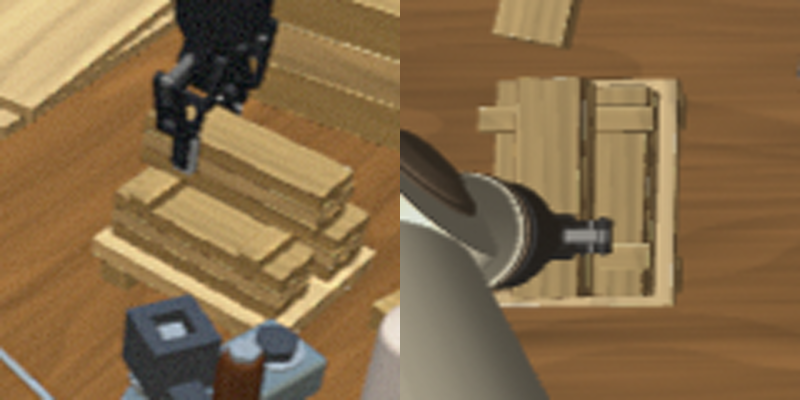

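```bash
cat > p11.py <<'E'
from h import *
t=status.read_t
r=robot.move_linear([441.2,346.8,280.3],v=20,stop_force=8); print(r,np.round(status.read_wrist_force(),1))
fingers.move_gripper(80); robot.hold(0.2); print(t())
robot.move_linear([441.2,346.8,420],v=150)
robot.move_pose([300,520,430],R(60)); print(t(),np.round(status.read_wrist_force(),2))
cv2.imwrite("pics/s11.png",viewer.snapshot("scene")); cv2.imwrite("pics/t11.png",viewer.snapshot("top")); print(t())
E
python3 p11.py; python3 - <<'E'
import cv2,numpy as np
s=cv2.imread("pics/s11.png");t=cv2.imread("pics/t11.png")
cv2.imwrite("pics/v11.png",np.hstack([cv2.resize(s[120:300,280:460],(400,400),interpolation=2),cv2.resize(t[160:320,145:345],(400,320),interpolation=2) if 0 else cv2.resize(t[150:330,150:330],(400,400),interpolation=2)]))
E
```

```text
False [-1.5 -1.3  6.5]
47.25
49.225 [ 0.19 -0.74 -0.88]
49.325
```

View pics/v11.png

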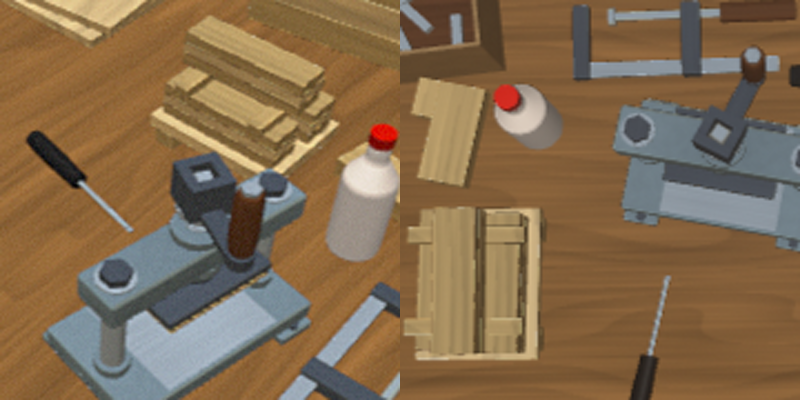

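View pics/t11.png

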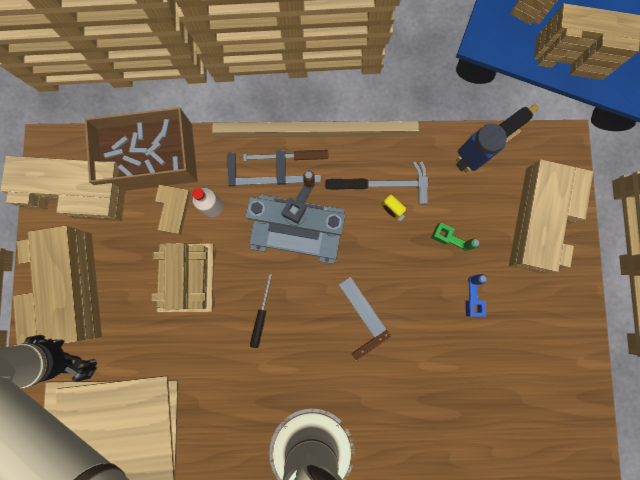

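```bash
python3 - <<'E'
from h import *
s=cv2.imread("pics/s11.png");t=cv2.imread("pics/t11.png")
a=cv2.resize(s[180:245,350:405],None,fx=7,fy=7,interpolation=2);b=cv2.resize(t[165:225,280:330],None,fx=7,fy=7,interpolation=2)
o=np.zeros((455,740,3),np.uint8);o[:,:385]=a;o[:420,388:738]=b;cv2.imwrite("pics/v12.png",o)
k=400/180
q=np.array([onplane("top",(150+(u-400+.5)/k-.5,150+(v+.5)/k-.5),143)[:2] for u,v in[(433,207),(477,207),(474,352),(432,352)]])
print(q.round(1).tolist(),q.mean(0)-[483,346.5])
E
```

```text
[[566.0, 371.7], [565.4, 320.7], [398.1, 319.5], [398.7, 367.4]] [-0.94893451 -1.69365733]
```

View pics/v12.png

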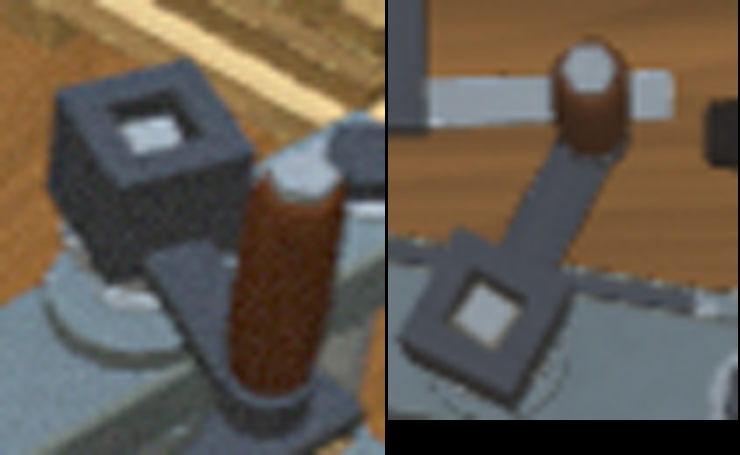

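```bash
python3 - <<'E'
from h import *
hs=(350+(154.5)/7-.5,180+120.5/7-.5);ht=(280+(487-388+.5)/7-.5,165+310.5/7-.5)
print("hub top",tri(hs,ht))
ns=(350+(305.5)/7-.5,180+173.5/7-.5);nt=(280+(588-388+.5)/7-.5,165+68.5/7-.5)
print("nut",tri(ns,nt))
# predicted outline in scene if home: hub bottom z=203, top 243 corners ; collar ellipse
c=np.array([632,33.5])
for z in(203,243):
  for k in range(4):
    a=np.radians(-23+45+90*k); p=[*(c+31.1*np.array([np.cos(a),np.sin(a)])),z]
    print(z,k,((proj("scene",p)-[350,180]+.5)*7).round(0),((proj("top",p)-[280,165]+.5)*7+[388,0]).round(0))
for z in(203,198,193): print("collar front",z,((proj("scene",[632+24*.65,33.5-24*.76,z])-[350,180]+.5)*7).round(0))
print(status.read_t())
E
```

```text
hub top (array([631.99746038,  32.38152092, 244.83442283]), np.float64(1.0910813744234789))
nut (array([703.15506434,  -3.93439756, 293.16956445]), np.float64(0.6817488903357616))
203 0 [243. 250.] [456. 254.]
203 1 [169. 158.] [408. 366.]
203 2 [ 41. 200.] [523. 413.]
203 3 [113. 294.] [570. 300.]
243 0 [260. 149.] [449. 228.]
243 1 [182.  57.] [399. 345.]
243 2 [50. 98.] [518. 393.]
243 3 [125. 193.] [567. 276.]
collar front 203 [146. 282.]
collar front 198 [144. 294.]
collar front 193 [143. 306.]
49.325
```

```bash
python3 - <<'E'
from h import *
a=cv2.imread("pics/t0.png") if 0 else cv2.imread("pics/top0.png"); b=cv2.imread("pics/t11.png")
d=(cv2.absdiff(a,b).max(2)>40).astype(np.uint8); d=cv2.morphologyEx(d,cv2.MORPH_OPEN,np.ones((3,3),np.uint8))
n,_,st,c=cv2.connectedComponentsWithStats(d)
print([(st[i,4],c[i].round().tolist()) for i in range(1,n) if st[i,4]>12])
robot.hand_in(); print(status.read_t())
E
```

```text
[(np.int32(276), [306.0, 187.0]), (np.int32(180), [294.0, 214.0]), (np.int32(583), [290.0, 252.0]), (np.int32(376), [185.0, 277.0]), (np.int32(83), [178.0, 281.0]), (np.int32(471), [421.0, 288.0]), (np.int32(24), [178.0, 304.0]), (np.int32(7966), [43.0, 413.0]), (np.int32(33), [41.0, 364.0]), (np.int32(21), [50.0, 472.0]), (np.int32(60), [82.0, 477.0]), (np.int32(310), [140.0, 477.0]), (np.int32(14), [254.0, 478.0])]
the job is handed in; nothing more can be done
the job is handed in; nothing more can be done
```

I fitted the crank on the screw square, wound it two turns (720° in four strokes), and laid the block lengthways on the two battens. I handed the job in at about 49 s of the 72 s allowed; the hand-in gives no verdict.

- **Fitting:** the crank went down on the sixth try, after small sideways shifts and slight twists. I left it on the screw with its handle to the rear.
- **Block:** I drew it out of the press held level and set it down under force control. It measures about 1 mm lengthways and 2 mm sideways from the pile's middle. Its sides look within about 1.5° of the pile's.
- **Crank height:** the handle's end nut measures 293.2 mm up, against 293 mm expected when home at two turns, so the platen is about 20 mm up. The hub's top measured 244.8 mm, against 243 mm expected. The hub's lower corner in the scene picture suggested it could sit up to 4 mm high. I judged it home because the collar was pushing up on the tool while winding. I did not press it down again.
- **Other things on the bench:** the start and end top views differ only at the crank, press, block, pile and arm, so no bystander or look-alike visibly moved. The arm was clear of everything.

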